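Click-test the bicycle lamps and set the faulty one aside

TASK

Test the three bicycle lamps in turn, starting with the one nearest the red tray and working away from it: press each orange push switch fully in and let go. Leave the two lamps whose switches stay in standing where they are, and set the one whose switch springs back out upright in the red tray.

Things in the scene. Friction and masses are not known exactly. Their poses are not given: they have to be found in the camera images.
- lamp_a_mid (a point): Centre of a black bicycle lamp (three look alike), 18 mm above its flat underside. Block 76 mm long (x), 38 wide (y), 36 high (z up), 140 g; clear lens at its -x end, red strip at +x. A round orange push switch, 24 mm across, stands in the middle of its top, straight above this point: its top is 48 mm above the underside when out, 39 mm when fully in. Any lamp may be the faulty one.
- click_a (a joint): Push switch of lamp_a, in metres: 0 is fully out, 0.009 fully in, straight down. The switches take about 2 to 4 N to press; a sound one stays in when let go, a faulty one springs back out.
- lamp_b_mid (a point): Centre of a black bicycle lamp (three look alike), 18 mm above its flat underside. Block 76 mm long (x), 38 wide (y), 36 high (z up), 140 g; clear lens at its -x end, red strip at +x. A round orange push switch, 24 mm across, stands in the middle of its top, straight above this point: its top is 48 mm above the underside when out, 39 mm when fully in. Any lamp may be the faulty one.
- click_b (a joint): Push switch of lamp_b, in metres: 0 is fully out, 0.009 fully in, straight down. The switches take about 2 to 4 N to press; a sound one stays in when let go, a faulty one springs back out.
- lamp_c_mid (a point): Centre of a black bicycle lamp (three look alike), 18 mm above its flat underside. Block 76 mm long (x), 38 wide (y), 36 high (z up), 140 g; clear lens at its -x end, red strip at +x. A round orange push switch, 24 mm across, stands in the middle of its top, straight above this point: its top is 48 mm above the underside when out, 39 mm when fully in. Any lamp may be the faulty one.
- click_c (a joint): Push switch of lamp_c, in metres: 0 is fully out, 0.009 fully in, straight down. The switches take about 2 to 4 N to press; a sound one stays in when let go, a faulty one springs back out.
- tray: Shallow open red returns tray, fixed to the bench, empty at the start, to the robot's left of the row of lamps, which runs away from it along -y. Outside 200 mm (its x) by 160 mm (its y), walls 5 mm thick and 30 mm high, floor 5 mm thick. The origin is the centre of its underside, on the bench top; z is up.

How it is judged:
By the outcome, as a careful person would: the job done as asked, in the order asked, and still so for the second after the job is handed in, with the robot touching nothing.
It also fails if it takes over 62 s, if anything falls off the work surface, if the arm or the gripper's body presses on something with over 40 N, if the wrist force passes 120 N, or if a joint passes its speed limit or range.

ROBOT

A 6-joint arm with a two-finger parallel gripper is mounted at the origin on the work surface. World frame = base frame: x ahead of the robot, y to its left, z up, the work surface at z = 0. Lengths are in m, angles in rad, forces in N, time in s.
With the tool pointing down it reaches from about 0.375 to 0.9 m from the base axis. Payload 3.1 kg.
Tool frame: the origin (TCP) lies on the centre line of the jaws, within the pads' length; the fingertips stand 11 mm ahead of it and the grasp point (between the pads) lies 8 mm behind it; x points along the fingers, y is the direction in which the jaws open and shut, and the axes are right-handed (so a half turn about x gives the same grasp; the last joint's range is limited). The gripper opens to 87 mm and grips with 3 to 60 N. Pads are 19 mm wide; open, the fingers measure 117 mm over their backs; the gripper's body (75 mm by 190 mm) begins 51 mm behind the grasp point.
Start: joints at [0.994, 0.527, 1.433, -0, 1.181, -0.178], TCP at [0.243, 0.576, 0.234] pointing down, gripper open.
Joint ranges: [-3.08, 3.08], [-0.75, 2.2], [0.22, 2.44], [-1.43, 4.57], [0, 2.65], [-2.85, 2.85]. Speed limits (rad/s): [2.79, 2.79, 3.14, 3.14, 3.14, 3.14].

INTERFACE

Orientations are given as a unit quaternion [x, y, z, w].
In Python, from rig import robot, camera, camera_info gives the robot as it stands.
- The arm moves only by the shell command python3 -m inch 'ROWS' [FORCE]. ROWS is JSON, a list that holds one entry, the list of rows, each a list of 5 numbers: the shift along the tool's x, y, z in cm, then the turn about the tool's x in rad, then the opening, from 0 (shut) to 1 (fully open). A call has 1 to 8 rows; each row shifts and turns the pose as measured when the row begins, along the tool's axes as they then stand; what a row does not reach is not made up. A row lasts 1/12 s, in which the tool goes at most 41.7 mm and 7.16 degrees, less where a joint would pass 70% of its speed; a pose out of reach is approached as far as the arm can. A call with a gripper value outside its range is refused whole. The fingers move at their own pace and stop on an object; FORCE is the grip in N (left out, the last holds). Time passes only in rows, so rows that do not move let the fingers close. It gives the time, the measured TCP pose, the force and the opening at its end, in the units of the state.
- robot.get_obs(): the state, without advancing time (a new reading comes with each control period).
- camera(name): name is "side" or "top"; returns the picture (384x512x3 uint8, red, green, blue); there is no depth.
- camera_info(name): a dict with "camera_matrix" (3x3 intrinsics, pixels), "rvec" (rotation vector, rad) and "tvec" (3), from world to camera coordinates, as OpenCV has them. Camera axes: x right, y down, z forward; pixel columns grow to the right and rows downward; lengths in m; the calibration is good to about 2 mm. A picture is of the moment at which its call begins. camera_info takes no time and is no camera call.
- robot.hand_in(): hands the job in, once; it reports no verdict.
The state is a dict: "time": time; "q": joint angles; "joint_velocities": joint speeds; "joint_torque": joint torques, N m; "position": TCP position; "tool_rot": TCP orientation; "ft_force": force on the tool from outside, world axes, zero at the start; "moment": the same for the moment, N m; "grip_width": finger opening in m.
Only numpy, scipy, OpenCV 4.12 (cv2) and the standard library are available. Lean on these libraries where they do the work, as an engineer would, in place of code of your own. Each camera call takes 0.05 s, during which the arm holds its last target. There are 200 camera calls.

## Working session

There is one attempt and no reset: what is moved stays moved. The work goes in short steps, Python scripts to look and compute and a shell command to move; the robot and the scene stay as the last step left them, time stands still between calls to the robot, and variables do not carry over. Pictures are saved under pics/ and viewed, about 8 in all and at most 12, crops included, and the job is handed in when it is done.

```bash
mkdir -p pics; cat > h.py <<'E'
import numpy as np, cv2
from rig import robot, camera, camera_info
from scipy.spatial.transform import Rotation as R
def snap(n,f,crop=None,s=1):
    im=camera(n)[:,:,::-1]
    if crop: x0,y0,x1,y1=crop; im=im[y0:y1,x0:x1]
    im=cv2.resize(im,None,fx=s,fy=s,interpolation=cv2.INTER_CUBIC); cv2.imwrite('pics/'+f,im)
def cam(n):
    i=camera_info(n);K=np.array(i['camera_matrix']);r=cv2.Rodrigues(np.array(i['rvec'],float))[0];t=np.array(i['tvec'],float).reshape(3);return K,r,t
def ray(n,u,v):
    K,r,t=cam(n);d=r.T@np.linalg.inv(K)@[u,v,1];return -r.T@t,d/np.linalg.norm(d)
def atz(n,u,v,z):
    c,d=ray(n,u,v);return c+d*(z-c[2])/d[2]
def tri(a,b):
    (c1,d1),(c2,d2)=ray('top',*a),ray('side',*b)
    s=np.linalg.lstsq(np.c_[d1,-d2],c2-c1,rcond=None)[0];p,q=c1+s[0]*d1,c2+s[1]*d2
    return (p+q)/2,np.linalg.norm(p-q)
def proj(n,p):
    K,r,t=cam(n);q=K@(r@np.array(p)+t);return q[:2]/q[2]
def st():
    o=robot.get_obs();print({k:np.round(o[k],3).tolist() for k in('time','position','tool_rot','ft_force','grip_width','q')});print(R.from_quat(o['tool_rot']).as_matrix().round(3))
E
python3 - <<'E'
from h import *
st()
a,b=camera('top'),camera('side')
for n,i in(('top',a),('side',b)):cv2.imwrite(f'pics/{n}0.png',cv2.resize(i[:,:,::-1],(800,600),interpolation=cv2.INTER_CUBIC))
for n in('top','side'):print(n,ray(n,256,192))
E
```

```text
{'time': 0.0, 'position': [0.242, 0.575, 0.233], 'tool_rot': [0.139, 0.693, -0.141, 0.693], 'ft_force': [-0.482, 0.632, 0.418], 'grip_width': 0.087, 'q': [0.993, 0.528, 1.434, 0.0, 1.181, -0.179]}
[[-0.001  0.388  0.922]
 [-0.002  0.922 -0.388]
 [-1.    -0.002 -0.   ]]
top (array([0.28912186, 0.00894279, 1.16866304]), array([ 0.18692341, -0.0073311 , -0.98234714]))
side (array([ 0.14202259, -0.529533  ,  0.74711292]), array([ 0.39911706,  0.57392591, -0.71506267]))
```

View pics/top0.png

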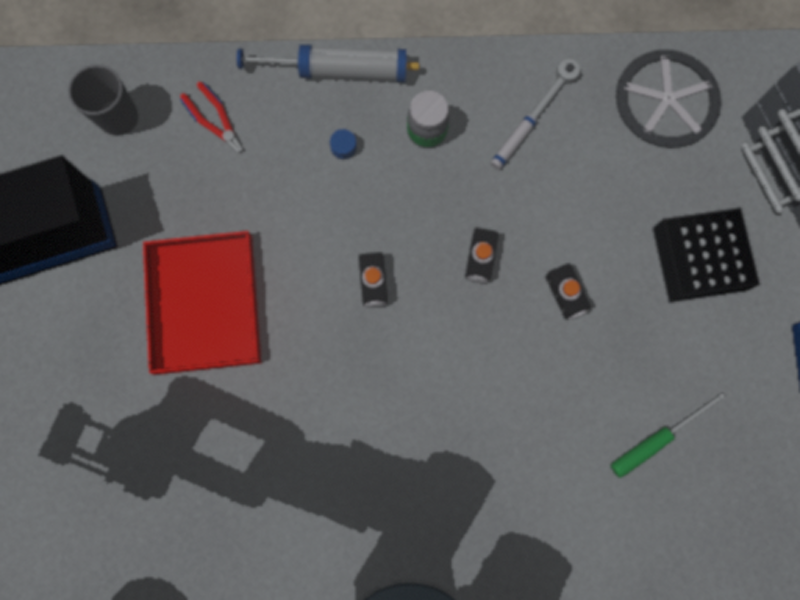

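View pics/side0.png

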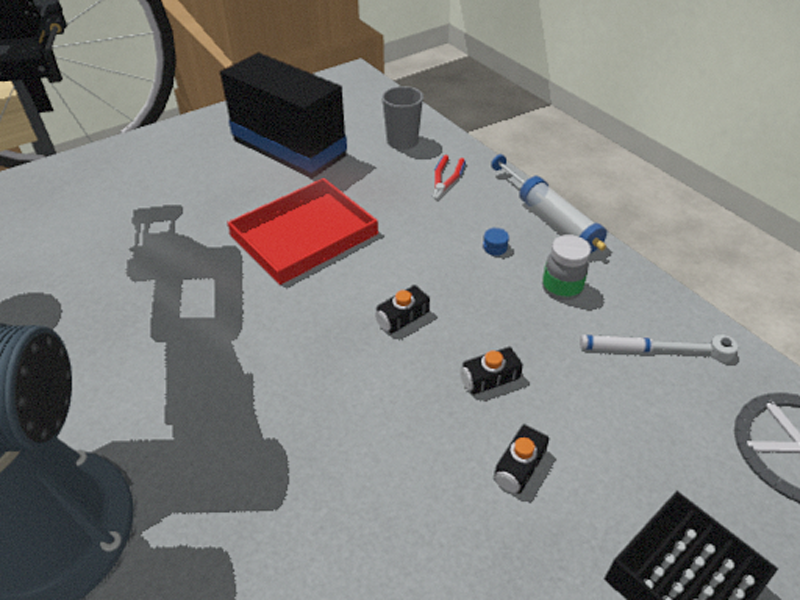

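The top view shows the red tray at (203,302) and the lamps' orange switches at (373,276), (483,252) and (570,289), at 800-px scale. The side view shows the same switches at (403,298), (493,359) and (524,449). All three are out. The lamp at (373,276) is nearest the tray.

```bash
python3 - <<'E'
from h import *
P={}
ims={n:camera(n) for n in('top','side')}
for n,im in ims.items():
    h=cv2.cvtColor(im,cv2.COLOR_RGB2HSV)
    m=cv2.inRange(h,(7,150,90),(20,255,255))
    k,l,s,c=cv2.connectedComponentsWithStats(m)
    L=[(c[i],s[i,4]) for i in range(1,k) if s[i,4]>25]
    print(n,[(x.round(1).tolist(),int(a)) for x,a in L]);P[n]=[x for x,_ in L]
P['top'].sort(key=lambda c:c[0]);P['side'].sort(key=lambda c:c[1])
P['top']=[p for p in P['top'] if 220<p[0]<400 and 140<p[1]<210]
P['side']=[p for p in P['side'] if 240<p[0]<350 and 180<p[1]<300]
for a,b in zip(P['top'],P['side']):print('switch',tri(a,b),atz('top',*a,.047),atz('side',*b,.047))
# tray corners (800px scale) rim, outer
s=.64
for a,b in(((144,241),(229,229)),((250,233),(320,182)) ,((261,361),(377,226))):pass
for u,v in((144,241),(250,233),(261,361),(152,373)):print('tray rim',atz('top',u*s,v*s,.03).round(3))
for b in((230,229),(321,182),(377,220),(279,268)):print('side rim',atz('side',b[0]*s,b[1]*s,.03).round(3))
t=cv2.resize(ims['top'][135:215,215:390][:,:,::-1],None,fx=4.5,fy=4.5,interpolation=cv2.INTER_CUBIC);cv2.imwrite('pics/t1.png',t)
E
```

```text
top [([309.3, 160.3], 61), ([238.4, 175.9], 58), ([365.5, 183.8], 68)]
side [([258.1, 190.2], 79), ([315.7, 229.6], 97), ([335.3, 285.9], 135)]
switch (array([0.54326041, 0.03991088, 0.04038944]), np.float64(0.0010235948233028919)) [0.54129272 0.03992856 0.047     ] [0.54001757 0.03446128 0.047     ]
switch (array([ 0.57589851, -0.12580468,  0.04047103]), np.float64(0.001094348862713891)) [ 0.57373748 -0.12476462  0.047     ] [ 0.57244221 -0.12969333  0.047     ]
switch (array([ 0.51620047, -0.2522696 ,  0.04214205]), np.float64(0.0009245368866089135)) [ 0.51480453 -0.25090703  0.047     ] [ 0.51407934 -0.25433683  0.047     ]
tray rim [0.607 0.383 0.03 ]
tray rim [0.615 0.224 0.03 ]
tray rim [0.421 0.206 0.03 ]
tray rim [0.408 0.364 0.03 ]
side rim [0.404 0.344 0.03 ]
side rim [0.596 0.372 0.03 ]
side rim [0.618 0.223 0.03 ]
side rim [0.427 0.212 0.03 ]
```

View pics/t1.png

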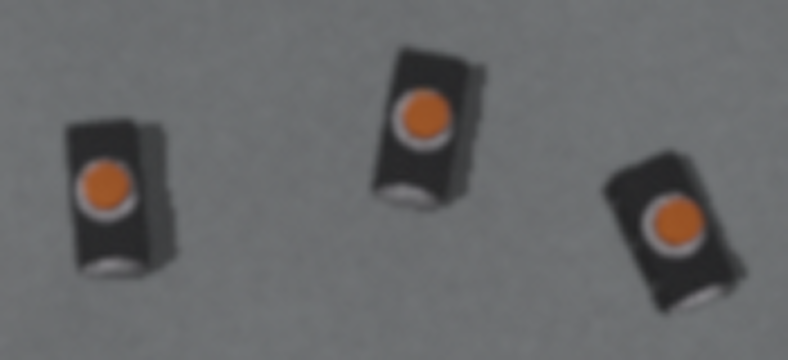

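The crop shows the top faces' far and near corners clearly enough for yaw. Lamp 1's left edge runs (67,127)→(80,272), lamp 2's (402,48)→(374,192) and lamp 3's (606,190)→(662,310).

```bash
cat >> h.py <<'E'
def go(x,y,z,yaw=None):
    o=robot.get_obs();M=R.from_quat(o['tool_rot']).as_matrix();d=M.T@(np.array([x,y,z])-o['position'])*100
    cy=np.degrees(np.arctan2(M[1,1],M[0,1]))
    print('t',round(float(o['time']),2),'pos',np.round(o['position'],4),'F',np.round(o['ft_force'],1),'w',round(float(o['grip_width']),4),'shift cm',d.round(2),'yaw',round(cy,1), 'turn',None if yaw is None else round(float(np.radians(cy-yaw)),3),'tilt x',M[:,0].round(3),'q6',round(float(o['q'][5]),2))
E
python3 - <<'E'
from h import *
f=lambda p:atz('top',215+p[0]/4.5,135+p[1]/4.5,.036)[:2]
for nl,nr,fl,fr in(((80,272),(150,272),(67,127),(135,120)),((374,192),(440,207),(402,48),(468,63)),((662,310),(740,280),(606,190),(675,152))):
    A=[f(p) for p in(nl,nr,fl,fr)]
    d=A[2]+A[3]-A[0]-A[1];print('yaw',np.degrees(np.arctan2(d[1],d[0])),'left',np.degrees(np.arctan2(*(A[2]-A[0])[::-1])),'ctr',np.mean(A,0),'len',np.linalg.norm(d)/2)
go(.542,.040,.15,95)
E
python3 -m inch '[[[0,0,0,-0.12,0],[0,0,0,-0.12,0],[0,0,0,-0.12,0],[0,0,0,-0.12,0]]]' 20
python3 -c "
from h import *
go(.542,.040,.1,95)"
```

```text
yaw 4.071377686329175 left 3.9930844953130458 ctr [0.53675805 0.03903753] len 0.07863077126133658
yaw -13.42170003267096 left -13.253610392871375 ctr [ 0.56964604 -0.12401135] len 0.07858376595645648
yaw 21.965060004750278 left 21.150654478857614 ctr [ 0.51037489 -0.24954391] len 0.07088095282833513
t 0.2 pos [0.2424 0.5756 0.2329] F [0.4 0.  0.4] w 0.0873 shift cm [  8.33 -37.71  48.4 ] yaw 67.2 turn -0.486 tilt x [-0.001 -0.001 -1.   ] q6 -0.18
time: 0.53
position: [0.2419, 0.5749, 0.2316]
tool_rot: [-0.036, 0.707, 0.034, 0.705]
ft_force: [-0.9, 0.0, -0.1]
grip_width: 0.0678
t 0.53 pos [0.2419 0.5749 0.2316] F [-0.9  0.  -0.1] w 0.0678 shift cm [ 13.28 -56.16  24.6 ] yaw 95.7 turn 0.012 tilt x [-0.002 -0.003 -1.   ] q6 -0.68
```

```bash
python3 -m inch '[[[0,-3.5,1.54,0,0],[0,-3.5,1.54,0,0],[0,-3.5,1.54,0,0],[0,-3.5,1.54,0,0],[0,-3.5,1.54,0,0],[0,-3.5,1.54,0,0],[0,-3.5,1.54,0,0],[0,-3.5,1.54,0,0]]]'
python3 -m inch '[[[0,-3.5,1.54,0,0],[0,-3.5,1.54,0,0],[0,-3.5,1.54,0,0],[0,-3.5,1.54,0,0],[0,-3.5,1.54,0,0],[0,-3.5,1.54,0,0],[0,-3.5,1.54,0,0],[0,0,0,0,0]]]'
python3 -c "
from h import *
go(.542,.040,.08,95)"
```

```text
time: 1.2
position: [0.3952, 0.307, 0.2298]
tool_rot: [-0.042, 0.707, 0.043, 0.705]
ft_force: [0.8, 1.0, 0.5]
grip_width: 0.0149
time: 1.87
position: [0.5404, 0.0577, 0.2296]
tool_rot: [-0.041, 0.705, 0.04, 0.707]
ft_force: [0.8, 0.1, 0.0]
grip_width: 0.0004
t 1.87 pos [0.5404 0.0577 0.2296] F [0.8 0.1 0. ] w 0.0004 shift cm [14.97 -1.76 -0.1 ] yaw 96.5 turn 0.027 tilt x [ 0.004 -0.001 -1.   ] q6 -1.78
```

```bash
python3 -m inch '[[[3.7,-0.6,0,0,0],[3.7,-0.6,0,0,0],[3.7,-0.55,0,0,0],[3.6,0,0,0,0],[0,0,0,0,0]]]'
python3 - <<'E'
from h import *
go(.542,.040,.052,95)
snap('side','s1.png',(190,130,390,330),3)
E
```

```text
time: 2.28
position: [0.5505, 0.0356, 0.081]
tool_rot: [-0.038, 0.7, 0.037, 0.712]
ft_force: [-0.7, -0.1, -0.4]
grip_width: 0.0005
t 2.28 pos [0.5505 0.0356 0.081 ] F [-0.7 -0.1 -0.4] w 0.0005 shift cm [ 2.88  0.53 -0.84] yaw 96.1 turn 0.018 tilt x [ 0.017 -0.002 -1.   ] q6 -1.82
```

View pics/s1.png

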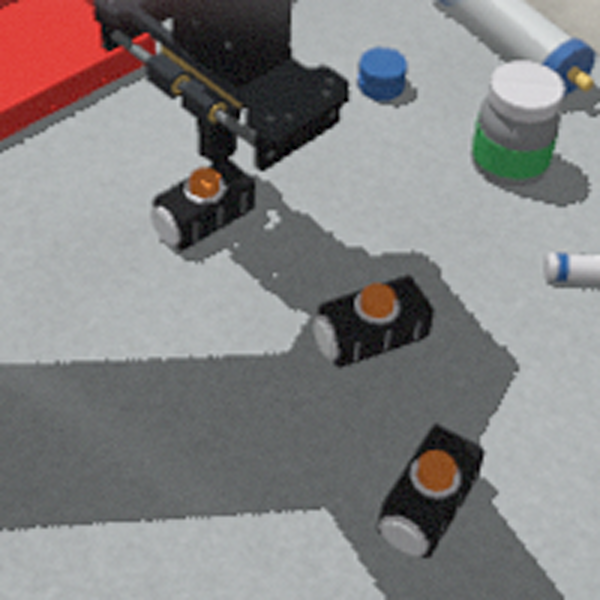

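The closed fingertips at crop (218,165) stand just above lamp 1's switch at (205,184), about 8 mm too far in x. I'll correct that, then press.

```bash
python3 -m inch '[[[0,0.5,-0.85,0,0],[0,0,0,0,0]]]'
python3 -c "
from h import *
go(.542,.040,.052,95)"
python3 -m inch '[[[1.0,0,0,0,0],[0.8,0,0,0,0],[0.4,0,0,0,0],[0.4,0,0,0,0]]]'
python3 -c "
from h import *
go(.542,.040,.050,95)"
```

```text
time: 2.5
position: [0.5433, 0.0404, 0.0857]
tool_rot: [-0.039, 0.698, 0.036, 0.714]
ft_force: [-0.6, 0.2, 0.0]
grip_width: 0.0005
t 2.5 pos [0.5433 0.0404 0.0857] F [-0.6  0.2  0. ] w 0.0005 shift cm [ 3.37 -0.01 -0.21] yaw 96.1 turn 0.019 tilt x [ 0.023 -0.002 -1.   ] q6 -1.81
time: 2.83
position: [0.5486, 0.0415, 0.0663]
tool_rot: [-0.041, 0.692, 0.036, 0.72]
ft_force: [0.6, 0.5, 0.6]
grip_width: 0.0004
t 2.83 pos [0.5486 0.0415 0.0663] F [0.6 0.5 0.6] w 0.0004 shift cm [ 1.6  -0.07 -0.73] yaw 96.3 turn 0.022 tilt x [ 0.04  -0.004 -0.999] q6 -1.81
```

```bash
python3 -m inch '[[[0,0,-0.75,0,0],[0.5,0,-0.1,0,0],[0.4,0,-0.05,0,0]]]'
python3 -c "
from h import *
go(.542,.040,.050,95)"
```

```text
time: 3.08
position: [0.5409, 0.0405, 0.0574]
tool_rot: [-0.041, 0.69, 0.036, 0.721]
ft_force: [1.0, 0.9, 2.2]
grip_width: 0.0005
t 3.08 pos [0.5409 0.0405 0.0574] F [1.  0.9 2.2] w 0.0005 shift cm [ 0.75 -0.05  0.07] yaw 96.3 turn 0.022 tilt x [ 0.044 -0.005 -0.999] q6 -1.81
```

Contact has been made (2.2 N). Now I'll press through to the stop.

```bash
python3 -m inch '[[[0.4,0,0,0,0],[0.4,0,0,0,0]]]'
python3 -m inch '[[[0.25,0,0,0,0]]]'
python3 -m inch '[[[0.25,0,0,0,0]]]'
python3 -c "
from h import *
go(.542,.040,.050,95)"
```

```text
time: 3.25
position: [0.5412, 0.0405, 0.0499]
tool_rot: [-0.041, 0.69, 0.036, 0.722]
ft_force: [-9.2, 1.4, 55.4]
grip_width: 0.0003
time: 3.33
position: [0.5412, 0.0405, 0.05]
tool_rot: [-0.041, 0.69, 0.036, 0.722]
ft_force: [-8.7, 0.9, 45.7]
grip_width: -0.0002
time: 3.42
position: [0.5412, 0.0405, 0.0503]
tool_rot: [-0.041, 0.69, 0.036, 0.722]
ft_force: [-5.1, 1.4, 25.5]
grip_width: 0.0006
t 3.42 pos [0.5412 0.0405 0.0503] F [-5.1  1.4 25.5] w 0.0006 shift cm [ 0.03 -0.06  0.07] yaw 96.3 turn 0.022 tilt x [ 0.045 -0.005 -0.999] q6 -1.81
```

The TCP is at 0.050 and the force is hard against the stop, so the switch is fully in. I'll lift and head toward lamp 2 to look.

```bash
python3 -m inch '[[[-1,0,0,0,0],[-3,0,0,0,0],[-2,-3,0,0,0],[0,-3.5,0.5,0,0],[0,-3.5,0.5,0,0],[0,0,0,0,0]]]'
python3 - <<'E'
from h import *
go(.574,-.1245,.085,77)
snap('side','s2.png',(190,130,390,330),3)
E
```

```text
time: 3.92
position: [0.5597, -0.0594, 0.1143]
tool_rot: [-0.045, 0.69, 0.038, 0.721]
ft_force: [-0.6, -1.1, -0.3]
grip_width: 0.0004
t 3.92 pos [ 0.5597 -0.0594  0.1143] F [-0.6 -1.1 -0.3] w 0.0004 shift cm [ 3.03 -6.6   0.53] yaw 96.7 turn 0.344 tilt x [ 0.045 -0.007 -0.999] q6 -2.0
```

View pics/s2.png

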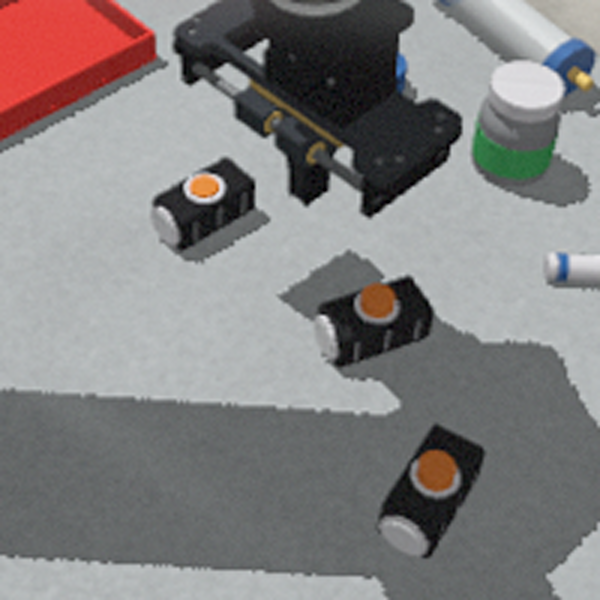

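Lamp 1's switch at (204,187) now sits low inside its ring, unlike the other two, so it has stayed in and is sound. Next is lamp 2.

```bash
python3 -m inch '[[[0,-2,0.3,0.115,0],[0,-2,0.3,0.115,0],[0,-2,0.5,0.115,0],[0,0,0,0,0]]]'
python3 -c "
from h import *
go(.575,-.125,.07,77)"
```

```text
time: 4.3
position: [0.5656, -0.1156, 0.1113]
tool_rot: [0.087, 0.69, -0.085, 0.714]
ft_force: [0.6, -0.3, -0.2]
grip_width: 0.0004
t 4.3 pos [ 0.5656 -0.1156  0.1113] F [ 0.6 -0.3 -0.2] w 0.0004 shift cm [ 4.16 -0.72  1.  ] yaw 76.1 turn -0.016 tilt x [ 0.034 -0.    -0.999] q6 -1.74
```

```bash
python3 -m inch '[[[2,-0.8,0.7,0,0],[1.6,0,0,0,0],[0,0,0,0,0]]]'
python3 -c "
from h import *
go(.575,-.125,.062,77)"
```

```text
time: 4.55
position: [0.5701, -0.1225, 0.0734]
tool_rot: [0.087, 0.691, -0.082, 0.713]
ft_force: [-1.2, 1.2, -0.9]
grip_width: 0.0002
t 4.55 pos [ 0.5701 -0.1225  0.0734] F [-1.2  1.2 -0.9] w 0.0002 shift cm [ 1.16 -0.13  0.5 ] yaw 76.3 turn -0.013 tilt x [ 0.03   0.002 -1.   ] q6 -1.76
```

```bash
python3 -m inch '[[[0.8,-0.15,0.45,0,0],[0.5,0,0,0,0],[0.4,0,0,0,0]]]'
python3 -m inch '[[[0.3,0,0,0,0]]]'
python3 -c "
from h import *
go(.575,-.125,.050,77)"
```

```text
time: 4.8
position: [0.5741, -0.1222, 0.0555]
tool_rot: [0.085, 0.692, -0.08, 0.712]
ft_force: [-1.0, -0.4, 1.9]
grip_width: 0.0003
time: 4.88
position: [0.5742, -0.1218, 0.0524]
tool_rot: [0.085, 0.693, -0.08, 0.712]
ft_force: [-0.3, -0.6, 1.5]
grip_width: 0.0006
t 4.88 pos [ 0.5742 -0.1218  0.0524] F [-0.3 -0.6  1.5] w 0.0006 shift cm [ 0.24 -0.29  0.14] yaw 76.6 turn -0.006 tilt x [ 0.028  0.003 -1.   ] q6 -1.76
```

```bash
python3 -m inch '[[[0.2,0,0,0,0]]]'
python3 -m inch '[[[0.15,0,0,0,0]]]'
python3 -m inch '[[[0.1,0,0,0,0]]]'
python3 -m inch '[[[-1,0,0,0,0],[-3,0,0,0,0],[-2,-3,0,0,0],[0,-3.5,-0.5,-0.1,0],[0,-3.5,-0.5,-0.1,0],[0,0,0,0,0]]]'
python3 - <<'E'
from h import *
go(.5155,-.2515,.075,112)
snap('side','s3.png',(190,130,390,330),3)
E
```

```text
time: 4.97
position: [0.5742, -0.1218, 0.0506]
tool_rot: [0.084, 0.693, -0.08, 0.712]
ft_force: [-4.3, -5.3, 15.5]
grip_width: 0.0003
time: 5.05
position: [0.5741, -0.1225, 0.0503]
tool_rot: [0.082, 0.693, -0.08, 0.712]
ft_force: [-5.4, -3.4, 18.1]
grip_width: 0.0005
time: 5.13
position: [0.574, -0.1228, 0.0505]
tool_rot: [0.082, 0.693, -0.08, 0.712]
ft_force: [-2.1, 0.3, 3.8]
grip_width: 0.0004
time: 5.63
position: [0.5443, -0.2189, 0.1164]
tool_rot: [0.004, 0.696, -0.005, 0.718]
ft_force: [0.1, -0.3, 1.7]
grip_width: 0.0005
t 5.63 pos [ 0.5443 -0.2189  0.1164] F [ 0.1 -0.3  1.7] w 0.0005 shift cm [ 4.05 -3.29 -2.97] yaw 89.3 turn -0.396 tilt x [ 0.032 -0.002 -0.999] q6 -2.15
```

View pics/s3.png

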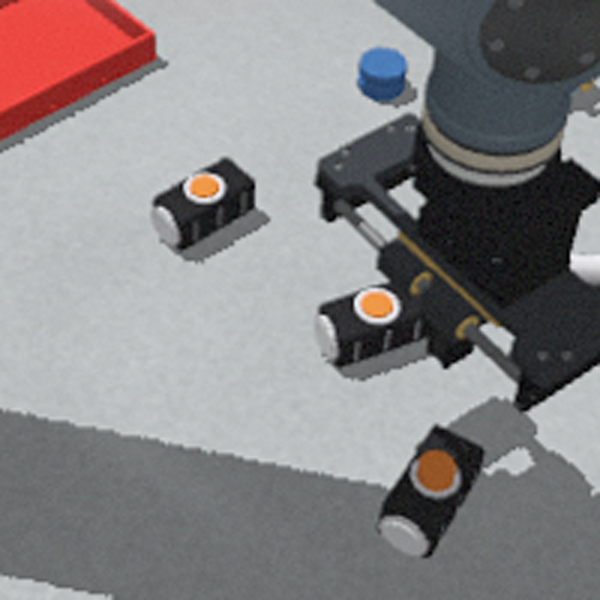

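Lamp 2's switch at (377,305) is also flush in its ring, so it has stayed in. Lamp 3's at (436,471) still stands out. I'll press lamp 3.

```bash
python3 -m inch '[[[0,-3.2,-2.7,0,0],[0,0,0,-0.11,0],[0,0,0,-0.11,0],[0,0,0,-0.1,0],[0,0,0,0,0]]]'
python3 -c "
from h import *
go(.516,-.2515,.073,112)"
```

```text
time: 6.1
position: [0.5175, -0.2438, 0.1172]
tool_rot: [-0.11, 0.687, 0.109, 0.71]
ft_force: [0.5, 0.2, -0.1]
grip_width: 0.0002
t 6.1 pos [ 0.5175 -0.2438  0.1172] F [ 0.5  0.2 -0.1] w 0.0002 shift cm [ 4.41 -0.66 -0.52] yaw 107.8 turn -0.073 tilt x [ 0.033  0.004 -0.999] q6 -2.55
```

```bash
python3 -m inch '[[[2.2,-0.7,-0.45,-0.06,0],[2.1,0,-0.1,0,0],[0.6,0,0,0,0],[0,0,0,0,0]]]'
python3 -c "
from h import *
go(.516,-.2515,.06,112)"
```

```text
time: 6.43
position: [0.5182, -0.2488, 0.069]
tool_rot: [-0.129, 0.683, 0.127, 0.708]
ft_force: [0.1, -0.9, -0.2]
grip_width: 0.0004
t 6.43 pos [ 0.5182 -0.2488  0.069 ] F [ 0.1 -0.9 -0.2] w 0.0004 shift cm [ 0.89 -0.17 -0.34] yaw 110.9 turn -0.019 tilt x [ 0.036  0.004 -0.999] q6 -2.62
```

```bash
python3 -m inch '[[[0.6,-0.2,-0.3,0,0],[0.5,0,0,0,0],[0.35,0,0,0,0]]]'
python3 -m inch '[[[0.2,0,0,0,0]]]'
python3 -m inch '[[[0.15,0,0,0,0]]]'
python3 -c "
from h import *
go(.516,-.2515,.05,112)"
```

```text
time: 6.68
position: [0.5175, -0.2507, 0.0553]
tool_rot: [-0.129, 0.682, 0.127, 0.708]
ft_force: [-2.3, -0.4, 2.4]
grip_width: 0.0004
time: 6.77
position: [0.5175, -0.2508, 0.0535]
tool_rot: [-0.129, 0.682, 0.127, 0.708]
ft_force: [-1.2, 0.6, 3.9]
grip_width: 0.0004
time: 6.85
position: [0.5175, -0.2508, 0.0523]
tool_rot: [-0.129, 0.682, 0.127, 0.708]
ft_force: [-1.9, -0.3, 3.4]
grip_width: 0.0004
t 6.85 pos [ 0.5175 -0.2508  0.0523] F [-1.9 -0.3  3.4] w 0.0004 shift cm [ 0.22 -0.01 -0.18] yaw 110.8 turn -0.02 tilt x [ 0.037  0.003 -0.999] q6 -2.62
```

```bash
python3 -m inch '[[[0.2,0,0,0,0]]]'
python3 -m inch '[[[0.15,0,0,0,0]]]'
python3 -m inch '[[[0.1,0,0,0,0]]]'
python3 -m inch '[[[-1,0,0,0,1],[-3,0,0,0,1],[-3.5,0,0,0,1],[-1.5,0,0,0,1],[0,0,0,0,1],[0,0,0,0,1],[0,0,0,0,1],[0,0,0,0,1]]]'
python3 - <<'E'
from h import *
go(.516,-.2515,.018,112)
snap('side','s4.png',(190,130,390,330),3)
E
```

```text
time: 6.93
position: [0.5175, -0.2508, 0.0507]
tool_rot: [-0.129, 0.682, 0.126, 0.708]
ft_force: [-1.4, -0.1, 4.3]
grip_width: 0.0002
time: 7.02
position: [0.5175, -0.2508, 0.0503]
tool_rot: [-0.129, 0.682, 0.126, 0.708]
ft_force: [-2.7, 1.4, 16.8]
grip_width: 0.0004
time: 7.1
position: [0.5175, -0.2508, 0.0505]
tool_rot: [-0.129, 0.682, 0.126, 0.708]
ft_force: [-2.0, 0.7, 8.2]
grip_width: 0.0
time: 7.77
position: [0.516, -0.2514, 0.1448]
tool_rot: [-0.129, 0.681, 0.125, 0.71]
ft_force: [-0.4, 0.1, -0.7]
grip_width: 0.0459
t 7.77 pos [ 0.516  -0.2514  0.1448] F [-0.4  0.1 -0.7] w 0.0459 shift cm [12.67  0.17 -0.51] yaw 110.7 turn -0.023 tilt x [ 0.042  0.001 -0.999] q6 -2.62
```

View pics/s4.png

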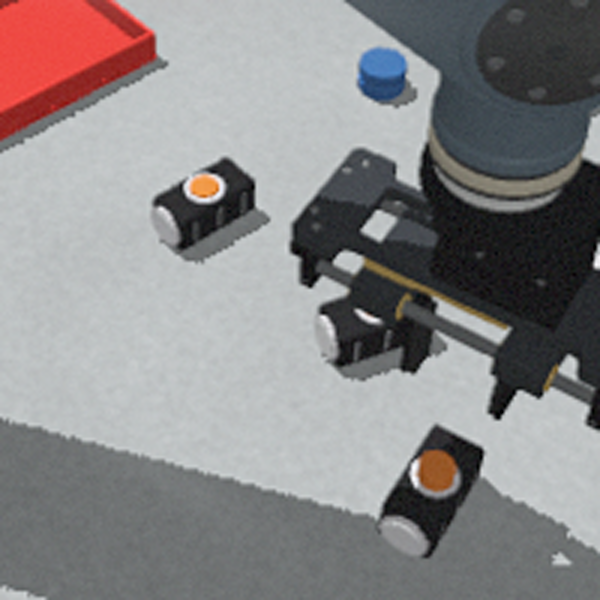

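Lamp 3's switch at (436,471) is back out, standing above its ring, so it is the faulty one. I'll grasp it.

```bash
python3 -m inch '[[[3,0.1,-0.15,-0.02,1],[3,0,-0.15,0,1],[2.5,0,-0.15,0,1],[0,0,0,0,1],[0,0,0,0,1]]]'
python3 -c "
from h import *
go(.516,-.2515,.019,112)"
```

```text
time: 8.23
position: [0.5144, -0.2513, 0.0528]
tool_rot: [-0.135, 0.68, 0.133, 0.708]
ft_force: [1.4, -0.1, -0.5]
grip_width: 0.0821
t 8.23 pos [ 0.5144 -0.2513  0.0528] F [ 1.4 -0.1 -0.5] w 0.0821 shift cm [ 3.38 -0.05  0.02] yaw 111.9 turn -0.002 tilt x [ 0.038  0.004 -0.999] q6 -2.65
```

```bash
python3 -m inch '[[[1.6,0,0,0,1],[1.3,0,0,0,1],[0.4,0,0,0,1],[0,0,0,0,1]]]'
python3 -c "
from h import *
go(.516,-.2515,.019,112)"
python3 -m inch '[[[0,0,0,0,0.3],[0,0,0,0,0.3],[0,0,0,0,0.3],[0,0,0,0,0.3],[0,0,0,0,0.3],[0,0,0,0,0.3],[0,0,0,0,0.3],[0,0,0,0,0.3]]]' 20
python3 -c "
from h import *
go(.516,-.2515,.019,112)"
```

```text
time: 8.57
position: [0.5165, -0.2515, 0.0199]
tool_rot: [-0.136, 0.68, 0.133, 0.708]
ft_force: [0.8, 0.1, -0.1]
grip_width: 0.0866
t 8.57 pos [ 0.5165 -0.2515  0.0199] F [ 0.8  0.1 -0.1] w 0.0866 shift cm [ 0.09  0.02 -0.05] yaw 111.9 turn -0.002 tilt x [ 0.039  0.004 -0.999] q6 -2.65
time: 9.23
position: [0.5187, -0.253, 0.0244]
tool_rot: [-0.138, 0.678, 0.131, 0.71]
ft_force: [-0.0, 0.5, 0.3]
grip_width: 0.0414
t 9.23 pos [ 0.5187 -0.253   0.0244] F [-0.   0.5  0.3] w 0.0414 shift cm [ 0.52  0.25 -0.22] yaw 111.9 turn -0.002 tilt x [ 0.045 -0.001 -0.999] q6 -2.65
```

```bash
python3 -m inch '[[[0.5,0.2,-0.2,0,0.35],[0,0,0,0,0.3],[0,0,0,0,0.2],[0,0,0,0,0.2]]]' 20
python3 -c "
from h import *
go(.516,-.2515,.019,112)"
python3 -m inch '[[[-1,0,0,0,0.2],[-2,0,0,0,0.2],[-3,0,0,0,0.2],[-3,0,0,0,0.2],[0,0,0,0,0.2]]]'
python3 -c "
from h import *
go(.515,.285,.12,95)"
```

```text
time: 9.57
position: [0.5183, -0.2529, 0.0216]
tool_rot: [-0.139, 0.677, 0.129, 0.711]
ft_force: [-0.2, -0.5, -1.8]
grip_width: 0.0381
t 9.57 pos [ 0.5183 -0.2529  0.0216] F [-0.2 -0.5 -1.8] w 0.0381 shift cm [ 0.25  0.22 -0.17] yaw 111.9 turn -0.003 tilt x [ 0.05  -0.004 -0.999] q6 -2.65
time: 9.98
position: [0.5104, -0.2505, 0.1116]
tool_rot: [-0.136, 0.68, 0.133, 0.708]
ft_force: [1.0, -0.6, -0.7]
grip_width: 0.038
t 9.98 pos [ 0.5104 -0.2505  0.1116] F [ 1.  -0.6 -0.7] w 0.038 shift cm [-0.64 49.51 20.41] yaw 111.9 turn 0.294 tilt x [ 0.04   0.003 -0.999] q6 -2.65
```

```bash
python3 -m inch '[[[-1,0,0,0.1,0.2],[-1,0,0,0.1,0.2],[0,0,0,0.1,0.2],[0,0,0,0,0.2]]]'
python3 -c "
from h import *
go(.513,.289,.13,95)"
```

```text
time: 10.32
position: [0.5083, -0.2499, 0.1334]
tool_rot: [-0.024, 0.692, 0.025, 0.721]
ft_force: [0.1, 0.3, -1.2]
grip_width: 0.0382
t 10.32 pos [ 0.5083 -0.2499  0.1334] F [ 0.1  0.3 -1.2] w 0.0382 shift cm [ 0.53 53.73  4.14] yaw 93.9 turn -0.019 tilt x [ 0.04   0.003 -0.999] q6 -2.33
```

```bash
python3 -m inch '[[[0,3.5,0.3,0,0.2],[0,3.5,0.3,0,0.2],[0,3.5,0.3,0,0.2],[0,3.5,0.3,0,0.2],[0,3.5,0.3,0,0.2],[0,3.5,0.3,0,0.2],[0,3.5,0.3,0,0.2],[0,0,0,0,0.2]]]'
python3 -c "
from h import *
go(.513,.289,.13,95)"
```

```text
time: 10.98
position: [0.5085, 0.0015, 0.1285]
tool_rot: [-0.029, 0.694, 0.029, 0.719]
ft_force: [-0.1, -1.2, -1.9]
grip_width: 0.0379
t 10.98 pos [0.5085 0.0015 0.1285] F [-0.1 -1.2 -1.9] w 0.0379 shift cm [-0.08 28.61  2.79] yaw 94.7 turn -0.006 tilt x [ 0.034  0.002 -0.999] q6 -1.88
```

```bash
python3 -m inch '[[[-0.1,3.6,0.35,0,0.2],[0,3.6,0.35,0,0.2],[0,3.6,0.35,0,0.2],[0,3.6,0.35,0,0.2],[0,3.6,0.35,0,0.2],[0,3.6,0.35,0,0.2],[0,3.6,0.35,0,0.2],[0,0,0,0,0.2]]]'
python3 - <<'E'
from h import *
go(.513,.289,.06,95)
snap('top','t2.png',(60,110,280,275),3.5)
E
```

```text
time: 11.65
position: [0.5089, 0.2634, 0.1241]
tool_rot: [-0.036, 0.696, 0.035, 0.716]
ft_force: [0.6, -0.6, -1.9]
grip_width: 0.0377
t 11.65 pos [0.5089 0.2634 0.1241] F [ 0.6 -0.6 -1.9] w 0.0377 shift cm [6.42 2.52 0.48] yaw 95.8 turn 0.013 tilt x [ 0.028  0.    -1.   ] q6 -1.38
```

View pics/t2.png

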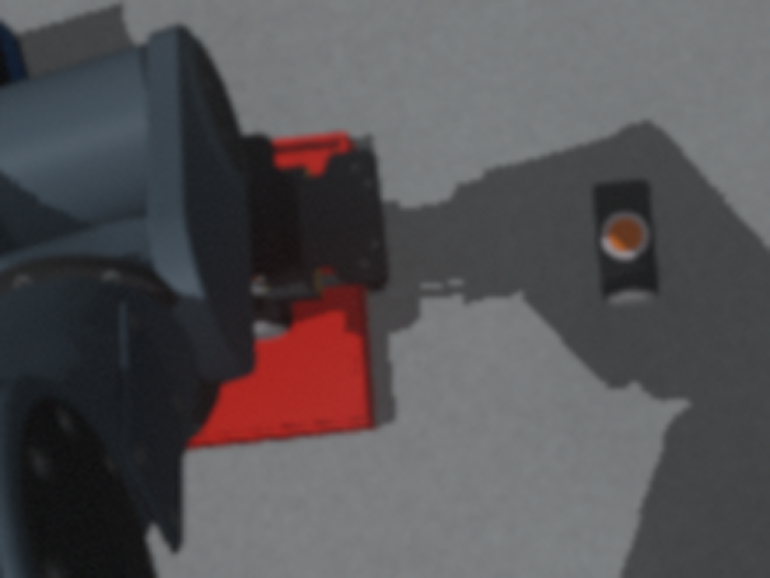

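The held lamp's lens shows at (268,328) over the tray, and lamp 1 is still standing at (625,240). I'll lower the lamp.

```bash
python3 -m inch '[[[1.5,2.6,0.3,0,0.2],[2.5,0,0,0,0.2],[2,0,0,0,0.2],[0,0,0,0,0.2]]]'
python3 -c "
from h import *
go(.511,.290,.028,95)"
```

```text
time: 12.03
position: [0.5108, 0.2849, 0.061]
tool_rot: [-0.041, 0.697, 0.037, 0.715]
ft_force: [-0.1, -0.3, -1.8]
grip_width: 0.0383
t 12.03 pos [0.5108 0.2849 0.061 ] F [-0.1 -0.3 -1.8] w 0.0383 shift cm [ 3.3   0.53 -0.01] yaw 96.3 turn 0.022 tilt x [ 0.026 -0.005 -1.   ] q6 -1.34
```

```bash
python3 -m inch '[[[1.3,0.5,0,0,0.2],[1,0,0,0,0.2],[0.6,0,0,0,0.2]]]'
python3 -m inch '[[[0.3,0,0,0,0.2]]]'
python3 -c "
from h import *
go(.511,.290,.0266,95)"
```

```text
time: 12.28
position: [0.5115, 0.2858, 0.0313]
tool_rot: [-0.042, 0.698, 0.036, 0.714]
ft_force: [0.6, -0.7, -1.8]
grip_width: 0.0378
time: 12.37
position: [0.5114, 0.2846, 0.0277]
tool_rot: [-0.042, 0.698, 0.036, 0.714]
ft_force: [-0.8, -0.4, -2.3]
grip_width: 0.0381
t 12.37 pos [0.5114 0.2846 0.0277] F [-0.8 -0.4 -2.3] w 0.0381 shift cm [0.11 0.54 0.02] yaw 96.3 turn 0.022 tilt x [ 0.023 -0.007 -1.   ] q6 -1.34
```

```bash
python3 -m inch '[[[0.1,0,0,0,0.2]]]'
python3 -m inch '[[[0.1,0,0,0,0.2]]]'
python3 -m inch '[[[0.1,0,0,0,0.2]]]'

```

```text
time: 12.45
position: [0.5114, 0.2838, 0.0266]
tool_rot: [-0.042, 0.698, 0.035, 0.714]
ft_force: [-1.3, 1.7, 2.6]
grip_width: 0.0379
time: 12.53
position: [0.5113, 0.2837, 0.0263]
tool_rot: [-0.041, 0.699, 0.035, 0.713]
ft_force: [-4.1, 3.3, 6.1]
grip_width: 0.0377
time: 12.62
position: [0.5113, 0.2838, 0.0264]
tool_rot: [-0.041, 0.698, 0.035, 0.714]
ft_force: [-1.8, 0.2, 3.1]
grip_width: 0.0382
```

The lamp is on the tray floor, so I'll release it and rise.

```bash
python3 -m inch '[[[0,0,0,0,0.6],[0,0,0,0,0.6],[0,0,0,0,0.65],[0,0,0,0,0.65]]]'
python3 -m inch '[[[-1,0,0,0,0.65],[-1.5,0,0,0,0.65],[-3,0,0,0,0.65],[-3.5,0,0,0,0.65],[-3.5,0,0,0,0.65],[-3.5,0,0,0,0.65],[0,0,-3,0,0.65],[0,0,-3,0,0.65]]]'
python3 -m inch '[[[0,2,-3,0,0.65],[0,3,-3,0,0.65],[0,3,-3,0,0.65],[0,3,-3,0,0.65],[0,3,0,0,0.65],[0,3,0,0,0.65],[0,0,0,0,0.65],[0,0,0,0,0.65]]]'
python3 - <<'E'
from h import *
st()
a=camera('top')[125:275,60:400,::-1];b=camera('side')[100:320,130:370,::-1]
a=cv2.resize(a,None,fx=2.2,fy=2.2);b=cv2.resize(b,None,fx=2.5,fy=2.5,interpolation=cv2.INTER_CUBIC)
cv2.imwrite('pics/fa.png',a);cv2.imwrite('pics/fb.png',b)
E
```

```text
time: 12.95
position: [0.5139, 0.2839, 0.029]
tool_rot: [-0.041, 0.696, 0.036, 0.716]
ft_force: [0.4, -0.4, -0.2]
grip_width: 0.0539
time: 13.62
position: [0.4567, 0.2788, 0.199]
tool_rot: [-0.039, 0.692, 0.036, 0.72]
ft_force: [-0.3, -0.7, -0.5]
grip_width: 0.0569
time: 14.28
position: [0.3103, 0.4375, 0.202]
tool_rot: [-0.037, 0.689, 0.037, 0.723]
ft_force: [-0.1, -0.7, -0.2]
grip_width: 0.0566
{'time': 14.283, 'position': [0.31, 0.438, 0.202], 'tool_rot': [-0.037, 0.689, 0.037, 0.723], 'ft_force': [-0.071, -0.741, -0.164], 'grip_width': 0.057, 'q': [0.763, 0.441, 1.71, -0.039, 0.956, -0.89]}
[[ 0.048 -0.104  0.993]
 [ 0.002  0.995  0.104]
 [-0.999 -0.003  0.048]]
```

View pics/fa.png

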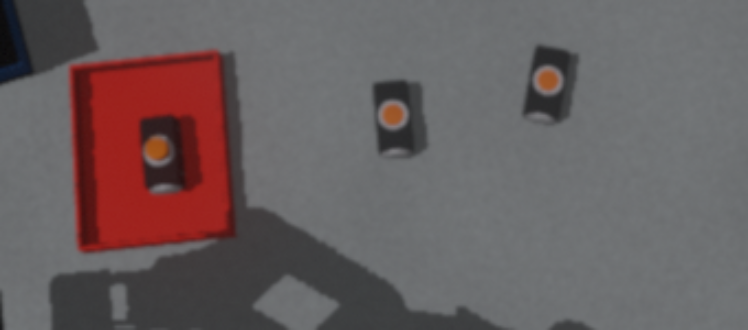

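View pics/fb.png

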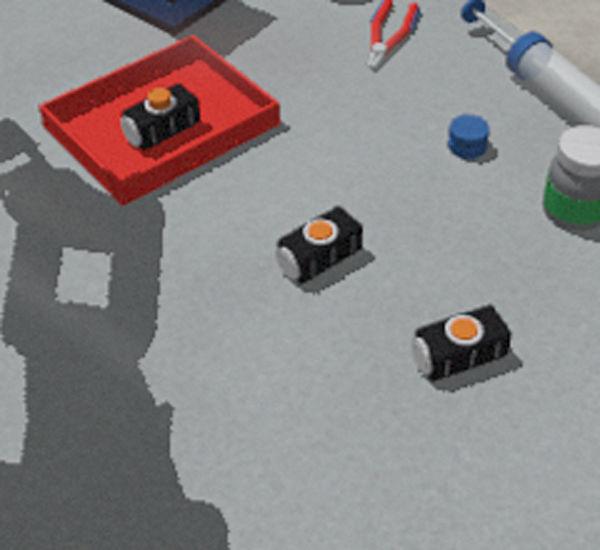

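The top view shows the lamp flat in the tray at (160,153) and lamps 1 and 2 standing at (393,118) and (548,85). The side view shows the tray lamp upright with its switch out (160,98), and the other two switches still in (320,230) and (463,328).

```bash
python3 -c "
from rig import robot
print(robot.hand_in())"
```

```text
the job is handed in; nothing more can be done
None
```

The job is done and handed in. I pressed the three switches in order, working away from the tray. The first two stayed in and those lamps still stand where they were. The third sprang back out, so I set that lamp upright in the red tray.

- **Last checks:** both final pictures show the faulty lamp flat near the middle of the tray with its switch out. The other two lamps are standing with their switches in. The gripper is clear of everything, at about 14.3 s on the robot's clock.
- **Forces:** my first press was harder than needed, with the wrist reading about 55 N at the switch's stop. That was through the fingertips and under the 120 N wrist limit. The other two presses peaked at about 18 N.
- **Disagreements:** the tool drifted up to about 3° off vertical and a few millimetres during moves, and I corrected the position drift along the way. The two cameras put the switch centres about 6 mm lower than the stated top height, partly because the visible sides pull the centres down. The fingertips met all three switches near the stated heights.

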